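# Seat the tube block and hold its cover over the threaded holes

### The arm

A 6-joint arm with a two-finger parallel gripper is mounted at the origin on the work surface. World frame = base frame: x ahead of the robot, y to its left, z up, the work surface at z = 0. Lengths are in mm, angles in degrees, forces in N, time in s.
With the tool pointing down it reaches from about 275 to 750 mm from the base axis. Payload 10.2 kg.
Tool frame: the origin (TCP) lies midway between the tips of the shut fingers; the grasp point (between the pads) lies 19 mm behind it; x points along the fingers, y is the direction in which the jaws open and shut, and the axes are right-handed (so a half turn about x gives the same grasp; the last joint's range is limited). The gripper opens to 85 mm and grips with 20 to 120 N. Pads are 22 mm wide; open, the fingers measure 114 mm over their backs; the gripper's body (76 mm by 85 mm) begins 54 mm behind the grasp point. The pads swing forward as they close: fully open they stand 13 mm farther back than shut.
Start: joints at [-78.518, 17.928, 85.812, -0, 76.261, -12.8], TCP at [215.883, -478.566, 231.294] pointing down, gripper open.
Joint ranges: [-168.41, 168.41], [-55.51, 124.54], [10.69, 146.95], [-70.63, 250.63], [1, 178], [-165.06, 165.06]. Speed limits (degrees/s): [136.94, 136.94, 172.46, 180, 180, 180].

### API

Orientations are given as a 3x3 rotation matrix whose columns are the frame's x, y, z axes.
In Python, from plant import get_state, imaging, robot gives the robot as it stands.
- The arm moves only by the shell command python3 -m jog 'ROWS' [FORCE]. ROWS is JSON, a list that holds one entry, the list of rows, each a list of 7 numbers: the shift along the tool's x, y, z in cm, then the turn, a rotation vector about the tool's x, y, z in rad, then the finger opening in cm, from 0 to 8.54. In form: [[[x, y, z, wx, wy, wz, gripper], ...]]. A call has 1 to 5 rows; each row is the pose to reach, as a shift and turn from the pose commanded when the call began, along the tool's axes at that moment; what a row does not reach only later rows make up. A row lasts 1/10 s, in which the tool goes at most 50 mm and 8.59 degrees, less where a joint would pass 70% of its speed; a pose out of reach is approached as far as the arm can. A call with a gripper value outside its range is refused whole. The fingers move at their own pace and stop on an object; FORCE is the grip in N (left out, the last holds). Time passes only in rows, so rows that repeat a pose let the fingers close. It gives the time, the measured TCP pose, the force and the opening at its end, in the units of the state.
- get_state(): the state, without advancing time (a new reading comes with each control period).
- imaging.snapshot(name): name is "side" or "top"; returns (picture, depth): 400x640x3 uint8, red, green, blue; 400x640 float32, mm along the optical axis (not along the pixel's ray), 0 where there is no reading.
- imaging.camera_model(name): a dict with "intrinsics" (3x3 intrinsics, pixels), "dist" ([k1, k2, p1, p2, k3] as OpenCV has them; the pictures are not rectified), "cam_to_world" (4x4, takes a point from camera to world coordinates). Camera axes: x right, y up, looking along -z (the intrinsics and any distortion apply to the point x, -y, -z); pixel columns grow to the right and rows downward; lengths in mm; the calibration is good to about 2 mm. A picture is of the moment at which its call begins. camera_model takes no time and is no camera call.
- robot.job_done(): hands the job in, once; it reports no verdict.
The state is a dict: "clock": time; "qpos": joint angles; "dq": joint speeds; "tau": joint torques, N m; "position": TCP position; "ee_rot": TCP orientation; "ft_force": force on the tool from outside, world axes, zero at the start; "moment": the same for the moment, N m; "finger_gap": finger opening in mm.
Only numpy, scipy, OpenCV 4.12 (cv2) and the standard library are available. Lean on these libraries where they do the work, as an engineer would, in place of code of your own. Each camera call takes 0.05 s, during which the arm holds its last target. There are 200 camera calls.

### The job

Seat the loose aluminium tube block gently on the two alignment pegs of the white heater base, without dropping it, all the way down and flat on the deck. Then pick up the long cover plate with four corner holes by its ridge grip and hold it level, lengthwise over the block, hovering about 15 mm above it without touching, so that each of the block's four threaded holes is wholly in view through a hole of the plate, ready for a colleague to start the screws. Finish while still holding the plate there, steady, with the block still seated, and leave everything else on the bench where it is.

Things in the scene. Friction and masses are not known exactly. Their poses are not given: they have to be found in the camera images.
- base: white heater base, fixed to the bench, 140 (x) x 180 (y) x 55 mm high with a black deck on top; control knob and display on its -x side. Origin: centre of its underside. Two upright steel alignment pegs stand on the deck at x = 0, y = +45 and -45 mm, 10 mm diameter, 14 mm high, the top 4 mm tapered
- deck (a point): centre of the base's deck (top face, 55 mm above the bench), midway between the two pegs
- block: loose aluminium tube block, 60 (x) x 120 (y) x 35 mm high, 0.36 to 0.56 kg. Origin: centre of its underside. Two 13 mm peg holes right through it at x = 0, y = +-45 mm; four 6 mm brass-rimmed threaded holes in the top at x = +-20, y = +-50 mm; six dark 15 mm wells in the middle. Same after a half turn, fits either way; seated, its y lies along the base's y and its underside on the deck
- thread_a (a point): threaded hole of the block at its x = +20, y = +50 mm, on the top face (35 mm above the underside)
- thread_b (a point): threaded hole of the block in the far diagonal corner, at its x = -20, y = -50 mm, on the top face
- plate: long cover plate, loose, steel, 70 (x) x 130 (y) x 5 mm, 0.2 to 0.33 kg, lying flat on the bench, four 15 mm through holes at x = +-20, y = +-50 mm. Origin: centre of its underside. Black ridge grip in the middle of its top: 14 mm wide (x), 60 mm long (y), its top 40 mm above the plate's underside. Same after a half turn; either way round will do
- hole_a (a point): centre of the plate's hole at its x = +20, y = +50 mm, at the underside
- hole_b (a point): centre of the plate's hole in the far diagonal corner, at its x = -20, y = -50 mm, at the underside
- short_plate: a shorter cover plate that belongs elsewhere (leave it): 70 x 90 x 5 mm, only two 10 mm holes, the same ridge grip; origin at the centre of its underside. It and the long plate may lie in each other's place
- dish: white dish of thumbscrews, 76 mm wide, 18 mm high; origin at the centre of its underside; leave it
- bottle: glass bottle with a blue cap, 68 mm wide, 150 mm high; origin at the centre of its underside; leave it
- beaker: clear beaker, 70 mm wide, 90 mm high; origin at the centre of its underside; leave it
There are look-alikes about, which are no part of the job. What is shaped like the base but turquoise is not meant.

How it is judged:
By the outcome, as a careful person would: the job done as asked, in the order asked, and still so for the second after the job is handed in, while the arm keeps its last pose, push and grip.
It also fails if it takes over 64 s, if anything falls off the work surface, if the arm or the gripper's body presses on something with over 40 N, if the wrist force passes 120 N, or if a joint passes its speed limit or range.

## Working session

There is one attempt and no reset: what is moved stays moved. The work goes in short steps, Python scripts to look and compute and a shell command to move; the robot and the scene stay as the last step left them, time stands still between calls to the robot, and variables do not carry over. Pictures are saved under pics/ and viewed, about 8 in all and at most 12, crops included, and the job is handed in when it is done.

```bash
ls; mkdir -p pics
cat > h.py <<'E'
import numpy as np, cv2, json
from plant import get_state, imaging, robot
def snap(n,tag,crop=None,scale=1):
    im,d=imaging.snapshot(n); np.savez(f'{tag}.npz',im=im,d=d)
    save(n,tag,crop,scale,im); return im,d
def save(n,tag,crop=None,scale=1,im=None,out=None):
    if im is None: im=np.load(f'{tag}.npz')['im']
    o=im[:,:,::-1]
    if crop: x0,y0,x1,y1=crop; o=o[y0:y1,x0:x1]
    o=cv2.resize(np.ascontiguousarray(o),None,fx=scale,fy=scale,interpolation=cv2.INTER_CUBIC)
    cv2.imwrite(f'pics/{out or tag}.png',o)
def ray(n,uv):
    m=imaging.camera_model(n); K=np.array(m['intrinsics']);T=np.array(m['cam_to_world'])
    p=cv2.undistortPoints(np.array(uv,float).reshape(-1,1,2),K,np.array(m['dist'])).reshape(-1,2)
    d=np.c_[p[:,0],-p[:,1],-np.ones(len(p))]
    return T[:3,3],d@T[:3,:3].T
def atz(n,uv,z):
    o,d=ray(n,uv); t=(np.atleast_1d(z)-o[2])/d[:,2]; return o+d*t[:,None]
def dep(n,uv,D):
    o,d=ray(n,uv); return np.array([o+r*np.median(D[int(v)-1:int(v)+2,int(u)-1:int(u)+2]) for (u,v),r in zip(uv,d)])
def proj(n,P):
    m=imaging.camera_model(n);K=np.array(m['intrinsics']);T=np.linalg.inv(np.array(m['cam_to_world']))
    q=np.atleast_2d(P)@T[:3,:3].T+T[:3,3]; q=q*[1,-1,-1]
    return cv2.projectPoints(q,np.zeros(3),np.zeros(3),K,np.array(m['dist']))[0].reshape(-1,2)
def st():
    s=get_state(); print({k:np.round(s[k],2).tolist() for k in('clock','position','ee_rot','ft_force','finger_gap','qpos')}); return s
E
python3 - <<'E'
from h import *
np.set_printoptions(suppress=True,precision=1)
for n in('top','side'):
    snap(n,n+'0',None,1.25); m=imaging.camera_model(n); print(n,np.array(m['intrinsics']),np.array(m['cam_to_world']))
st()
E
```

```text
pics
top [[468.5   0.  326.5]
 [  0.  468.5 199.1]
 [  0.    0.    1. ]] [[   0.     1.    -0.1  384.5]
 [  -1.     0.     0.    33.6]
 [   0.     0.1    1.  1423.1]
 [   0.     0.     0.     1. ]]
side [[417.8   0.  323.3]
 [  0.  417.8 199.3]
 [  0.    0.    1. ]] [[ -1.    0.2  -0.2 189.7]
 [ -0.3  -0.5   0.8 967.9]
 [  0.    0.8   0.6 772.7]
 [  0.    0.    0.    1. ]]
{'clock': 0.1, 'position': [215.85, -478.34, 230.82], 'ee_rot': [[-0.0, 0.41, -0.91], [0.0, -0.91, -0.41], [-1.0, -0.0, -0.0]], 'ft_force': [0.83, -0.21, -0.32], 'finger_gap': 85.38, 'qpos': [-78.52, 17.96, 85.85, 0.0, 76.26, -12.8]}
```

View pics/top0.png

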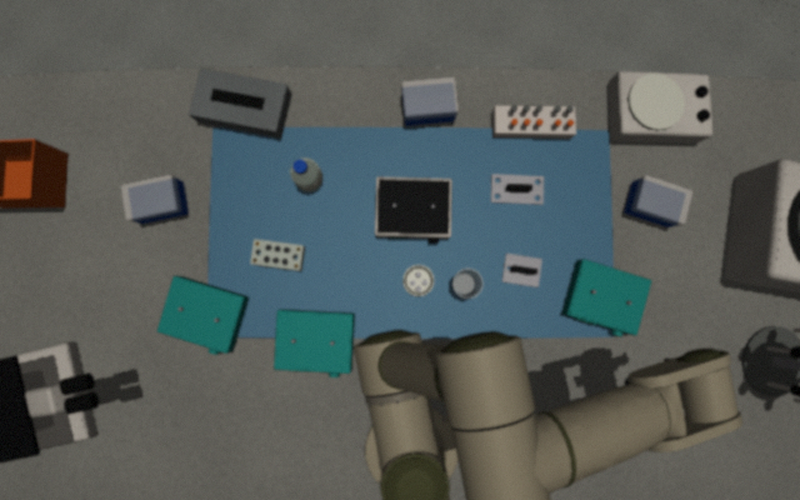

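View pics/side0.png

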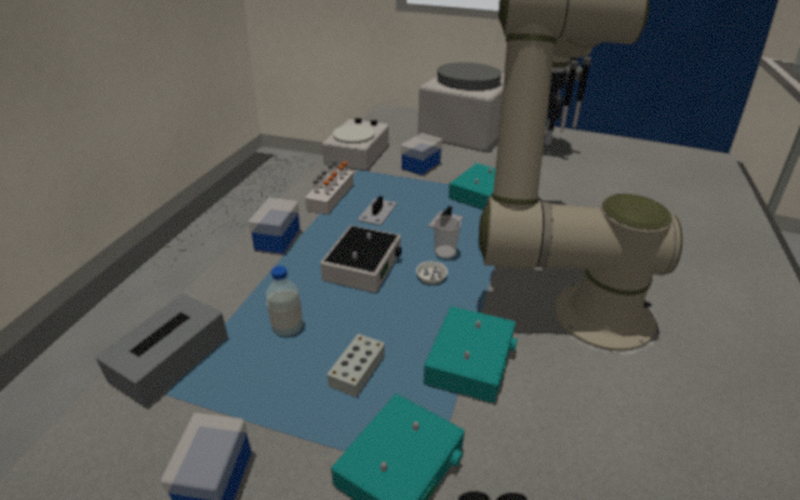

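The top view (x up, y left) shows the white base at (414,207) and the block at (277,254). The four-hole long plate is at (517,188), the short plate at (522,270), the bottle at (306,175), the dish at (418,280) and the beaker at (466,283). I'll enlarge it to read the features.

Run:
```python
from h import *
im=np.load('top0.npz')['im'][:,:,::-1]
a=cv2.resize(im[180:225,190:255],None,fx=6,fy=6,interpolation=cv2.INTER_CUBIC) # block 390x270
b=cv2.resize(im[135:200,295:370],None,fx=5,fy=5,interpolation=cv2.INTER_CUBIC) #375x325
c=cv2.resize(im[130:235,385:445],None,fx=5.5,fy=5.5,interpolation=cv2.INTER_CUBIC) #330x577
o=np.zeros((600,730,3),np.uint8); o[:270,:390]=a;o[270:595,:375]=b;o[:c.shape[0],395:725]=c
cv2.imwrite('pics/z0.png',o)
```

```text
(no output)
```

View pics/z0.png

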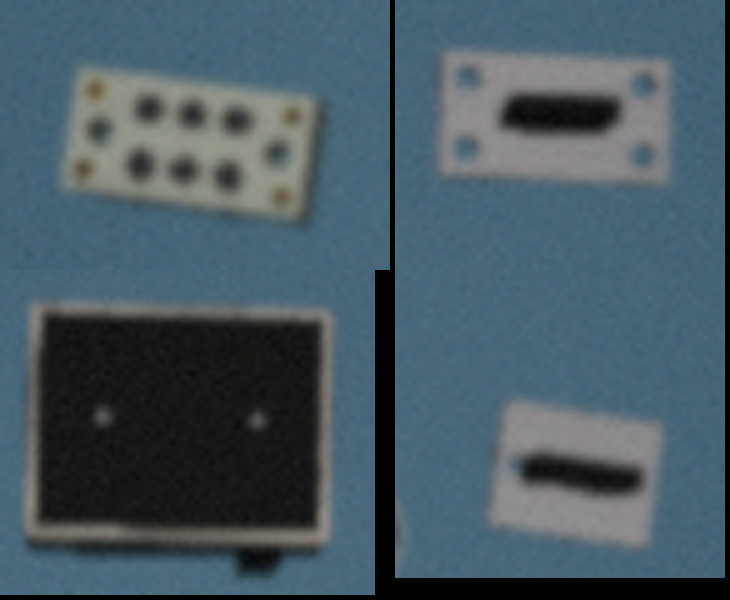

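```bash
cat >> h.py <<'E'
def unz(p,s,off,sub=(0,0)): return (np.array(p,float)-sub+.5)/s-.5+off
def fit(P,model):
    # 2D rigid fit model->P ; returns centre, yaw deg, resid
    P=P[:,:2];m=np.array(model,float);c=P.mean(0);mc=m.mean(0);A=(P-c);B=m-mc
    a=np.arctan2((B[:,0]*A[:,1]-B[:,1]*A[:,0]).sum(),(B*A).sum());R=np.array([[np.cos(a),-np.sin(a)],[np.sin(a),np.cos(a)]])
    return c-R@mc,np.degrees(a),np.abs(A-B@R.T).max()
E
python3 - <<'E'
from h import *
np.set_printoptions(suppress=True,precision=1)
D=np.load('top0.npz')['d']
b=unz([(95,90),(293,116),(84,170),(282,197),(99,129),(277,153)],6,(190,180))
M=[(20,50),(20,-50),(-20,50),(-20,-50),(0,45),(0,-45)]
P=atz('top',b,35.);print('block',fit(P,M)); print(dep('top',b[:4],D)[:,2])
pg=unz([(103,146),(257,150)],5,(295,135)); P=atz('top',pg,67.); print('pegs',fit(P,M[4:]),P, dep('top',pg,D)[:,2])
dc=unz([(40,43),(322,52),(318,256),(40,254)],5,(295,135));P=atz('top',dc,55.);print('deck',P,P.mean(0)); print(dep('top',unz([(180,200)],5,(295,135)),D))
h=unz([(468,77),(645,84),(467,147),(642,155)],5.5,(385,130),(395,0)); P=atz('top',h,5.); print('plate',fit(P,M[:4]))
d=unz([(560,113),(560,165)],5.5,(385,130),(395,0));print(dep('top',d,D))
E
```

```text
block (array([469.3, 323.7]), np.float64(-7.3104174982034635), np.float64(0.8042310661714875))
[35.1 34.  33.6 36.2]
pegs (array([582.9,  -1.6]), np.float64(-1.2244247726445792), np.float64(0.00013303252139706956)) [[583.9  43.4  67. ]
 [581.9 -46.6  67. ]] [62.6 65.9]
deck [[647.   81.   55. ]
 [642.5 -85.9  55. ]
 [521.  -83.1  55. ]
 [521.6  80.2  55. ]] [583.  -2.  55.]
[[553.7  -1.9  56.1]]
plate (array([ 635.9, -259.9]), np.float64(-1.9703532100096948), np.float64(0.6158028984988775))
[[ 631.4 -255.3   38.6]
 [ 607.9 -261.8    5. ]]
```

```bash
cat >> h.py <<'E'
def goal(x,y,z,yaw):
    "shift/turn in tool axes (cm, rad) to bring TCP to x,y,z pointing down with jaw axis (tool y) at yaw deg"
    s=get_state();R=np.array(s['ee_rot']);p=np.array(s['position']);a=np.radians(yaw)
    Y=np.array([np.cos(a),np.sin(a),0]);X=np.array([0,0,-1.]);G=np.c_[X,Y,np.cross(X,Y)]
    w=cv2.Rodrigues(R.T@G)[0].ravel()
    print('t',np.round(s['clock'],2),'p',np.round(p,1),'F',np.round(s['ft_force'],1),'gap',np.round(s['finger_gap'],1),'shift cm',np.round(R.T@(np.array([x,y,z])-p)/10,2),'turn',np.round(w,4),'q',np.round(s['qpos'],0))
E
python3 -m jog '[[[0,0,0,-0.75,0,0,8.5],[0,0,0,-0.75,0,0,8.5],[0,0,0,-0.75,0,0,8.5],[0,0,0,-0.75,0,0,8.5],[0,0,0,-0.75,0,0,8.5]]]' 20
python3 -m jog '[[[0,0,0,-0.27,0,0,8.5],[0,0,0,-0.27,0,0,8.5]]]'
python3 -c "
from h import *
goal(469.3,323.7,120,-7.3)"
```

```text
clock: 0.6
position: [215.9, -478.4, 230.9]
ee_rot: [[-0.0, 0.925, -0.381], [0.001, -0.381, -0.925], [-1.0, -0.0, -0.001]]
ft_force: [0.8, 0.1, -0.0]
finger_gap: 85.1
clock: 0.8
position: [215.8, -478.4, 230.9]
ee_rot: [[-0.0, 0.993, -0.121], [0.001, -0.121, -0.993], [-1.0, -0.0, -0.001]]
ft_force: [-0.5, -0.7, 0.4]
finger_gap: 85.0
t 0.8 p [ 215.8 -478.4  230.9] F [-0.5 -0.7  0.4] gap 85.0 shift cm [ 11.15  15.46 -82.68] turn [ 0.0061 -0.0008  0.0003] q [-79.  18.  86.  -0.  76. -72.]
```

```bash
for i in 1 2 3 4; do python3 -m jog '[[[2,3.85,-20.6,0.0015,0,0,8.5],[2,3.85,-20.6,0.0015,0,0,8.5],[2,3.85,-20.6,0.0015,0,0,8.5],[2,3.85,-20.6,0.0015,0,0,8.5],[2,3.85,-20.6,0.0015,0,0,8.5]]]' >/dev/null; done
python3 -c "
from h import *
goal(469.3,323.7,4,-7.3)"
```

```text
t 2.8 p [475.5 321.5 150. ] F [-0.2 -1.  -0.3] gap 85.3 shift cm [14.6  -0.63 -0.14] turn [-0.0031 -0.      0.0007] q [22. 28. 83.  0. 68. 30.]
```

```bash
python3 -m jog '[[[0,-0.63,-0.14,-0.003,0,0,8.5],[5,-0.63,-0.14,-0.003,0,0,8.5],[9,-0.63,-0.14,-0.003,0,0,8.5],[9,-0.63,-0.14,-0.003,0,0,8.5]]]' >/dev/null
python3 -c "
from h import *
goal(469.3,323.7,4,-7.3)
snap('side','s1',(230,200,390,320),5)"
```

```text
t 3.2 p [466.  318.1  57.3] F [-0.2  0.3  1.3] gap 84.7 shift cm [ 5.33  0.3  -0.62] turn [-0.0041  0.005   0.0082] q [22. 34. 90. -0. 57. 30.]
```

View pics/s1.png

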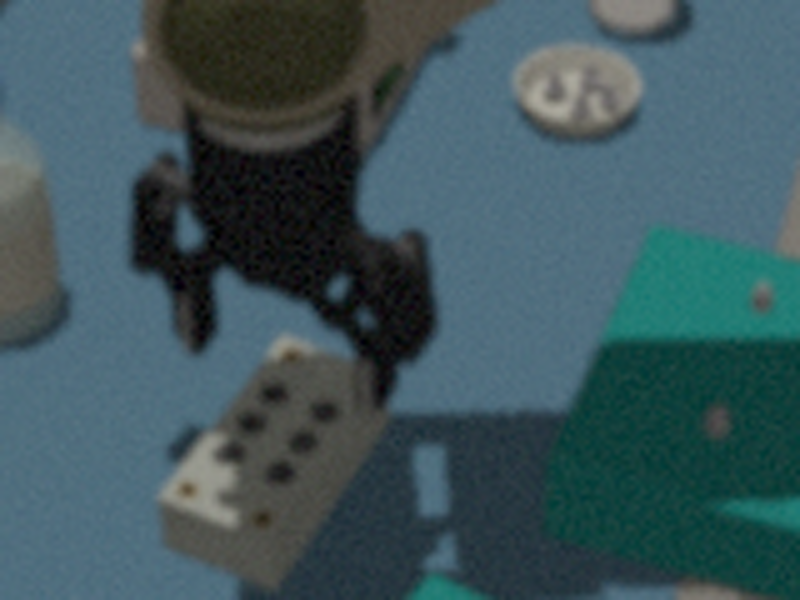

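The gripper stands open above the block, with its fingers either side of it and its shadow over the top.

```bash
python3 -m jog '[[[0,0.3,-0.62,-0.004,0.005,0.008,8.5],[0,0.3,-0.62,-0.004,0.005,0.008,8.5]]]' >/dev/null
python3 -c "
from h import *
goal(469.3,323.7,4,-7.3)"
```

```text
t 3.45 p [474.1 327.3  64. ] F [0.3 0.5 0.4] gap 85.1 shift cm [ 5.99 -0.5   0.46] turn [ 0.0014 -0.0076 -0.0124] q [23. 34. 88.  0. 57. 30.]
```

```bash
python3 -m jog '[[[0,0,0,0,0,0,8.5],[0,0,0,0,0,0,8.5],[0,0,0,0,0,0,8.5]]]' >/dev/null
python3 -c "
from h import *
goal(469.3,323.7,4,-7.3)"
```

```text
t 3.75 p [472.6 326.7  61.8] F [-0.4  0.4  0.1] gap 85.1 shift cm [ 5.77 -0.34  0.37] turn [ 0.0015 -0.0053 -0.0086] q [23. 34. 88.  0. 57. 30.]
```

```bash
python3 -m jog '[[[0,-0.34,0.37,0.0015,-0.0053,-0.0086,8.5],[2,-0.34,0.37,0.0015,-0.0053,-0.0086,8.5],[4,-0.34,0.37,0.0015,-0.0053,-0.0086,8.5],[5.2,-0.34,0.37,0.0015,-0.0053,-0.0086,8.5],[5.75,-0.34,0.37,0.0015,-0.0053,-0.0086,8.5]]]' >/dev/null
python3 -m jog '[[[0,0,0,0,0,0,8.5],[0,0,0,0,0,0,8.5]]]' >/dev/null
python3 -c "
from h import *
goal(469.3,323.7,4,-7.3)"
python3 -m jog '[[[0,0,0,0,0,0,5],[0,0,0,0,0,0,5],[0,0,0,0,0,0,5],[0,0,0,0,0,0,5],[0,0,0,0,0,0,5]]]' 50
python3 -m jog '[[[0,0,0,0,0,0,5],[0,0,0,0,0,0,5],[0,0,0,0,0,0,5]]]'
```

```text
t 4.45 p [469.5 323.8   4.4] F [ 0.7 -0.4  0.6] gap 84.9 shift cm [ 0.04 -0.02  0.02] turn [-0.     -0.0002 -0.0003] q [23. 39. 90.  0. 51. 30.]
clock: 4.95
position: [469.7, 323.9, 4.6]
ee_rot: [[0.001, 0.992, -0.127], [0.0, -0.127, -0.992], [-1.0, 0.001, -0.0]]
ft_force: [-0.7, 0.1, 6.3]
finger_gap: 59.1
clock: 5.25
position: [469.7, 323.9, 4.7]
ee_rot: [[0.001, 0.992, -0.127], [0.0, -0.127, -0.992], [-1.0, 0.001, -0.0]]
ft_force: [-0.4, -0.6, 6.2]
finger_gap: 59.3
```

```bash
python3 -m jog '[[[-0.3,0,0,0,0,0,5],[-1,0,0,0,0,0,5],[-3,0,0,0,0,0,5],[-6,0,0,0,0,0,5],[-9,0,0,0,0,0,5]]]' 70 >/dev/null
python3 -m jog '[[[-2,0,0,0,0,0,5],[-2,0,0,0,0,0,5],[-2,0,0,0,0,0,5],[-2,0,0,0,0,0,5]]]'
python3 -c "
from h import *
goal(582.9,-1.6,115,-1.2)"
```

```text
clock: 6.15
position: [468.4, 323.3, 112.1]
ee_rot: [[-0.003, 0.992, -0.127], [-0.001, -0.127, -0.992], [-1.0, -0.003, 0.002]]
ft_force: [-0.2, 0.0, -4.1]
finger_gap: 58.8
t 6.15 p [468.4 323.3 112.1] F [-0.2  0.  -4.1] gap 58.8 shift cm [-0.28 15.49 30.77] turn [-0.1066  0.0017  0.0034] q [23. 30. 87.  0. 64. 30.]
```

```bash
python3 -m jog '[[[0,0.8,1.6,-0.01,0,0,5],[0,2,4,-0.03,0,0,5],[0,3.5,7,-0.05,0,0,5],[0,5,10,-0.07,0,0,5],[0,6.5,13,-0.1066,0.0017,0.0034,5]]]' >/dev/null
python3 -c "
from h import *
goal(582.9,-1.6,115,-1.2)"
python3 -m jog '[[[0,2,3.7,0,0,0,5],[0,4,7.5,0,0,0,5],[0,5.5,10.5,0,0,0,5],[0,6.5,12.5,0,0,0,5],[0,7,13.5,0,0,0,5]]]' >/dev/null
python3 -m jog '[[[0,0,0,0,0,0,5],[0,0,0,0,0,0,5],[0,0,0,0,0,0,5]]]' >/dev/null
python3 -c "
from h import *
goal(582.9,-1.6,115,-1.2)"
```

```text
t 6.65 p [516.9 185.2 112.4] F [ 1.5  0.  -3.7] gap 58.7 shift cm [-0.27  6.97 18.54] turn [ 0.0012 -0.0009 -0.0006] q [ 7. 28. 90.  0. 62.  9.]
t 7.45 p [583.8  51.3 113.6] F [-1.3  0.4 -4.3] gap 59.0 shift cm [-0.15  0.01  5.29] turn [ 0.0015 -0.0016 -0.0022] q [-6. 32. 84.  0. 65. -5.]
```

```bash
python3 -m jog '[[[0,0,2,0.0015,-0.0016,-0.0022,5],[0,0,4,0.0015,-0.0016,-0.0022,5],[1.5,0,5.29,0.0015,-0.0016,-0.0022,5],[2.2,0,5.29,0.0015,-0.0016,-0.0022,5],[2.5,0,5.29,0.0015,-0.0016,-0.0022,5]]]' >/dev/null
python3 -m jog '[[[0,0,0,0,0,0,5],[0,0,0,0,0,0,5],[0,0,0,0,0,0,5]]]' >/dev/null
python3 - <<'E'
from h import *
goal(582.9,-1.6,90,-1.2)
a,_=snap('top','t2');b,_=snap('side','s2')
a=cv2.resize(a[130:205,285:380],None,fx=6,fy=6,interpolation=cv2.INTER_CUBIC) 
b=cv2.resize(b[150:245,235:340],None,fx=6,fy=6,interpolation=cv2.INTER_CUBIC)
cv2.imwrite('pics/z2a.png',a[:,:,::-1]);cv2.imwrite('pics/z2b.png',b[:,:,::-1])
E
```

```text
t 8.25 p [583.6  -2.3  89.2] F [-0.2  0.  -4.9] gap 58.8 shift cm [-0.08 -0.07 -0.07] turn [-0.0008  0.0004 -0.0015] q [-12.  33.  85.  -0.  61. -10.]
```

View pics/z2a.png

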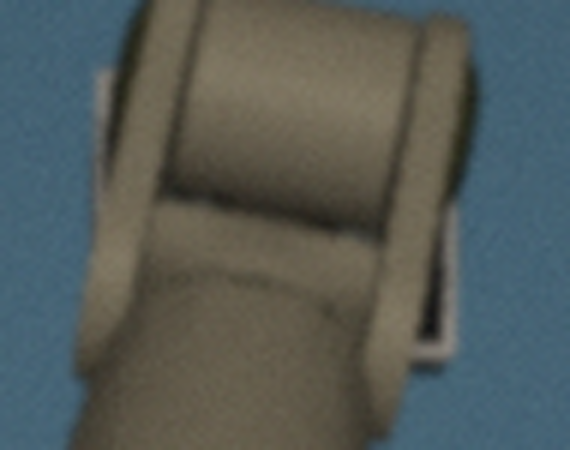

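View pics/z2b.png

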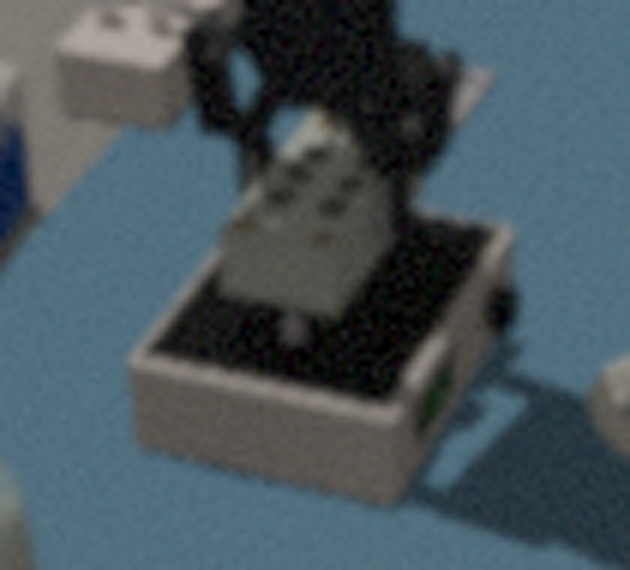

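The top view is covered by the wrist. The side view shows the block hanging level in front of the gripper, with its near threads at crop (245,222) and (322,238) and the near peg just below it at (293,330). I'll take the pegs from the unoccluded first side picture with the same camera.

Run:
```python
from h import *
A=np.load('side0.npz')['im'];B=np.load('s2.npz')['im']
a=cv2.resize(A[170:240,250:330],None,fx=7,fy=7,interpolation=cv2.INTER_CUBIC)
b=cv2.resize(B[160:205,265:305],None,fx=13,fy=13,interpolation=cv2.INTER_CUBIC)
b=cv2.convertScaleAbs(b[:, :240*0+520],alpha=1.6)
b=cv2.resize(b,None,fx=.45,fy=.45)
o=np.zeros((490,800,3),np.uint8);o[:,:560]=a;o[:b.shape[0],565:565+b.shape[1]]=b
cv2.imwrite('pics/z3.png',o[:,:,::-1]);print(b.shape)
```

```text
(263, 234, 3)
```

View pics/z3.png

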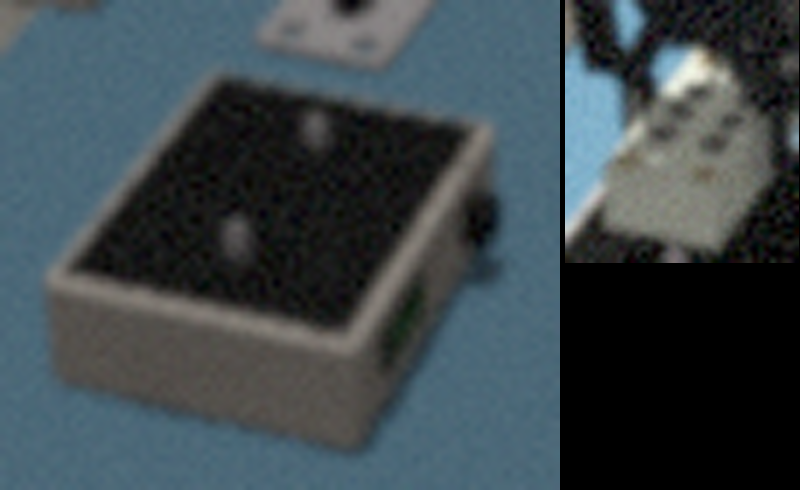

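Run:
```python
from h import *
np.set_printoptions(suppress=True,precision=1)
M=[(20,50),(20,-50),(-20,50),(-20,-50),(0,45),(0,-45)]
P=atz('side',unz([(238,238),(316,131)],7,(250,170)),62.);print(P,fit(P,M[4:]))
t=unz([(242,222),(322,238),(333,118)],6,(235,150))
for z in (118,120,122):
    P=atz('side',t,float(z));print(P[:,:2].tolist(),fit(P[:2],[M[0],M[2]]),np.linalg.norm(P[0]-P[1]),fit(P,[M[0],M[2],M[1]]))
# expected pixels for block centred at TCP
R=lambda c,a,m:np.c_[np.array(c)+np.array(m)@np.array([[np.cos(a),np.sin(a)],[-np.sin(a),np.cos(a)]]),np.full(len(m),119.7)]
px=proj('side',R((583.6,-2.3),np.radians(-1.2),M[:4]));print((px+.5-[235,150])*6)
D=np.load('s2.npz')['d'];print(dep('side',t,D))
```

```text
[[583.6  39.9  62. ]
 [581.2 -47.8  62. ]] (array([582.4,  -4. ]), np.float64(-1.5695965672768801), np.float64(1.1605784867527973))
[[607.3898532348184, 42.1991377914494], [566.0691483502807, 42.888216698762676], [601.0912692540512, -63.398795981479]] (array([585.9,  -7.4]), np.float64(-0.9553964273169537), np.float64(0.6631328718352769)) 41.32645014873115 (array([583.9,  -9. ]), np.float64(-3.3209484353484537), np.float64(3.301214779260903))
[[606.1140252690888, 45.02676383015307], [564.9195441744837, 45.71373778423583], [599.8346817911997, -60.24859627305864]] (array([584.7,  -4.6]), np.float64(-0.9553964273172864), np.float64(0.6000209768690254)) 41.20020880854079 (array([582.7,  -6.1]), np.float64(-3.320948435348527), np.float64(3.085464015039605))
[[604.838197303359, 47.854389868856856], [563.7699399986867, 48.53925886970876], [598.5780943283484, -57.09839656463828]] (array([583.5,  -1.8]), np.float64(-0.9553964273171478), np.float64(0.5369090819026567)) 41.07396746835032 (array([581.4,  -3.2]), np.float64(-3.3209484353484657), np.float64(2.869713250818265))
[[243.6 226. ]
 [323.2 125.3]
 [321.2 241.8]
 [396.8 139.2]]
[[606.8  43.5 118.9]
 [565.3  44.8 119.4]
 [573.8   5.  161.4]]
```

```bash
python3 -m jog '[[[0.3,-0.09,-0.05,0,0,-0.0015,5],[0.8,-0.09,-0.05,0,0,-0.0015,5],[1.2,-0.09,-0.05,0,0,-0.0015,5],[1.2,-0.09,-0.05,0,0,-0.0015,5],[1.2,-0.09,-0.05,0,0,-0.0015,5]]]'
python3 -m jog '[[[0.1,0,0,0,0,0,5],[0.2,0,0,0,0,0,5],[0.3,0,0,0,0,0,5],[0.4,0,0,0,0,0,5],[0.4,0,0,0,0,0,5]]]'
python3 -c "
from h import *
goal(582.7,-1.8,59.7,-1.25)"
```

```text
clock: 8.85
position: [582.4, -2.3, 76.6]
ee_rot: [[-0.001, 1.0, -0.022], [-0.0, -0.022, -1.0], [-1.0, -0.001, 0.0]]
ft_force: [0.4, 0.3, -4.1]
finger_gap: 58.5
clock: 9.35
position: [582.4, -2.3, 72.6]
ee_rot: [[-0.001, 1.0, -0.022], [-0.0, -0.022, -1.0], [-1.0, -0.001, 0.0]]
ft_force: [0.2, 0.4, -4.2]
finger_gap: 59.2
t 9.35 p [582.4  -2.3  72.6] F [ 0.2  0.4 -4.2] gap 59.2 shift cm [ 1.29  0.03 -0.05] turn [-0.0006  0.0003  0.0011] q [-12.  34.  86.  -0.  60. -10.]
```

```bash
python3 -m jog '[[[0,0.03,-0.05,0,0,0.001,5],[0.1,0.03,-0.05,0,0,0.001,5],[0.2,0.03,-0.05,0,0,0.001,5],[0.3,0.03,-0.05,0,0,0.001,5],[0.3,0.03,-0.05,0,0,0.001,5]]]'
python3 -c "
from h import *
goal(582.7,-1.8,59.7,-1.25)"
```

```text
clock: 9.85
position: [582.7, -1.8, 69.5]
ee_rot: [[-0.0, 1.0, -0.022], [-0.0, -0.022, -1.0], [-1.0, -0.0, 0.0]]
ft_force: [-0.0, -0.5, -4.6]
finger_gap: 58.9
t 9.85 p [582.7  -1.8  69.5] F [-0.  -0.5 -4.6] gap 58.9 shift cm [0.98 0.   0.  ] turn [-0.0006  0.0002  0.0001] q [-12.  35.  86.  -0.  59. -10.]
```

```bash
python3 -m jog '[[[0.15,0,0,0,0,0,5],[0.3,0,0,0,0,0,5],[0.45,0,0,0,0,0,5],[0.6,0,0,0,0,0,5],[0.6,0,0,0,0,0,5]]]'
python3 -m jog '[[[0.1,0,0,0,0,0,5],[0.15,0,0,0,0,0,5],[0.2,0,0,0,0,0,5],[0.2,0,0,0,0,0,5]]]'
```

```text
clock: 10.35
position: [582.6, -1.8, 63.4]
ee_rot: [[-0.0, 1.0, -0.022], [-0.0, -0.022, -1.0], [-1.0, -0.0, 0.0]]
ft_force: [-0.6, 0.7, -4.4]
finger_gap: 58.7
clock: 10.75
position: [582.7, -1.8, 61.7]
ee_rot: [[0.0, 1.0, -0.022], [-0.0, -0.022, -1.0], [-1.0, 0.0, 0.0]]
ft_force: [0.4, -0.4, -5.3]
finger_gap: 59.2
```

```bash
python3 -m jog '[[[0.05,0,0,0,0,0,5],[0.1,0,0,0,0,0,5],[0.1,0,0,0,0,0,5]]]'
python3 -m jog '[[[0.05,0,0,0,0,0,5],[0.1,0,0,0,0,0,5],[0.1,0,0,0,0,0,5]]]'
```

```text
clock: 11.05
position: [582.7, -1.8, 60.6]
ee_rot: [[0.0, 1.0, -0.022], [-0.0, -0.022, -1.0], [-1.0, 0.0, 0.0]]
ft_force: [0.4, 0.1, -4.2]
finger_gap: 58.9
clock: 11.35
position: [582.8, -1.8, 59.8]
ee_rot: [[0.0, 1.0, -0.022], [-0.0, -0.022, -1.0], [-1.0, 0.0, 0.0]]
ft_force: [0.4, 0.5, -2.5]
finger_gap: 58.9
```

```bash
python3 -m jog '[[[0.04,0,0,0,0,0,5],[0.06,0,0,0,0,0,5],[0.06,0,0,0,0,0,5]]]'
```

```text
clock: 11.65
position: [582.8, -1.8, 59.8]
ee_rot: [[0.0, 1.0, -0.022], [-0.0, -0.022, -1.0], [-1.0, 0.0, 0.0]]
ft_force: [-4.3, 0.4, 6.1]
finger_gap: 58.9
```

```bash
python3 -m jog '[[[0,0,0,0,0,0,5],[0,0,0,0,0,0,6.3],[0,0,0,0,0,0,7],[0,0,0,0,0,0,8.5],[0,0,0,0,0,0,8.5]]]' 20
python3 -m jog '[[[-1,0,0,0,0,0,8.5],[-4,0,0,0,0,0,8.5],[-8,0,0,0,0,0,8.5],[-12,0,0,0,0,0,8.5],[-12,0,0,0,0,0,8.5]]]'
python3 -c "
from h import *
goal(635.9,-259.9,150,-1.97)"
```

```text
clock: 12.15
position: [582.9, -1.8, 59.1]
ee_rot: [[0.0, 1.0, -0.022], [-0.0, -0.022, -1.0], [-1.0, 0.0, 0.0]]
ft_force: [0.3, -0.7, 0.6]
finger_gap: 85.2
clock: 12.65
position: [585.0, -2.1, 185.6]
ee_rot: [[0.011, 1.0, -0.022], [-0.003, -0.022, -1.0], [-1.0, 0.011, 0.002]]
ft_force: [0.1, -0.1, -0.0]
finger_gap: 85.1
t 12.65 p [585.   -2.1 185.6] F [ 0.1 -0.1 -0. ] gap 85.1 shift cm [ 3.68  5.62 25.65] turn [ 0.0122  0.0022 -0.0109] q [-12.  27.  79.  -0.  73. -10.]
```

```bash
python3 -m jog '[[[0.7,1.1,5,0.012,0.002,-0.01,6],[1.5,2.2,10,0.012,0.002,-0.01,6],[2.2,3.3,15,0.012,0.002,-0.01,6],[3,4.4,20,0.012,0.002,-0.01,6],[3.7,5.62,25,0.012,0.002,-0.01,6]]]' >/dev/null
python3 -m jog '[[[0,0,0.6,0,0,0,6],[0,0,0.6,0,0,0,6],[0,0,0.6,0,0,0,6],[0,0,0.6,0,0,0,6]]]' >/dev/null
python3 - <<'E'
from h import *
goal(635.9,-259.9,12,-1.97)
a,_=snap('top','t4');b,_=snap('side','s4')
a=cv2.resize(a[130:205,295:370],None,fx=5.3,fy=5.3,interpolation=cv2.INTER_CUBIC) 
b=cv2.resize(b[160:245,245:330],None,fx=4.7,fy=4.7,interpolation=cv2.INTER_CUBIC)
o=np.zeros((400,800,3),np.uint8);o[:a.shape[0],:a.shape[1]]=a;o[:b.shape[0],400:400+b.shape[1]]=b;print(a.shape,b.shape)
cv2.imwrite('pics/z4.png',o[:,:,::-1])
E
```

```text
t 13.55 p [ 631.5 -248.7  144.1] F [ 0.4  0.4 -0.6] gap 60.3 shift cm [13.2   0.6   1.12] turn [ 0.0018 -0.0015  0.0093] q [-31.  42.  61.  -0.  77. -29.]
(398, 398, 3) (400, 400, 3)
```

View pics/z4.png

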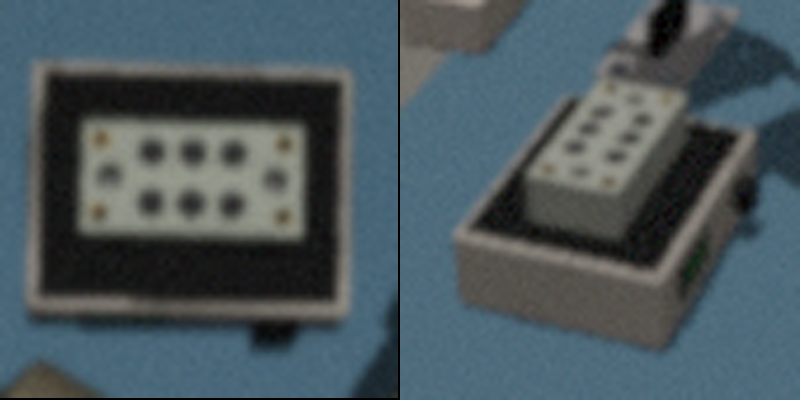

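The block sits square on the deck with a peg tip visible in each peg hole. Its threads in the top crop are at (100,138), (284,144), (98,211) and (282,217).

```bash
python3 - <<'E'
from h import *
np.set_printoptions(suppress=True,precision=1)
M=[(20,50),(20,-50),(-20,50),(-20,-50)]
b=unz([(100,138),(284,144),(98,211),(282,217)],5.3,(295,130))
for z in (90.,):print(fit(atz('top',b,z),M))
D=np.load('t4.npz')['d'];g=unz([(130,135),(255,135),(130,222),(255,222),(100,155),(284,200),(192,178)],5.3,(295,130))
o,d=ray('top',g)
print([round(float((o+r*np.median(D[int(v)-2:int(v)+3,int(u)-2:int(u)+3]))[2]),1) for (u,v),r in zip(g,d)])
E
python3 -m jog '[[[0,0.6,1.12,0.0018,-0.0015,0.0093,6],[4,0.6,1.12,0.0018,-0.0015,0.0093,6],[7,0.6,1.12,0.0018,-0.0015,0.0093,6],[8.5,0.6,1.12,0.0018,-0.0015,0.0093,6],[8.5,0.6,1.12,0.0018,-0.0015,0.0093,6]]]' >/dev/null
python3 -m jog '[[[0,0,0,0,0,0,6],[0,0,0,0,0,0,6],[0,0,0,0,0,0,6]]]' >/dev/null
python3 - <<'E'
from h import *
goal(635.9,-259.9,12,-1.97)
E
```

```text
(array([582.8,  -1.1]), np.float64(-1.5877607220943843), np.float64(0.22086932835085804))
[88.5, 88.5, 87.9, 89.5, 89.3, 88.5, 88.0]
t 14.45 p [ 636.6 -261.8   59.9] F [ 0.9 -0.2  0.8] gap 59.9 shift cm [ 4.79 -0.09 -0.2 ] turn [-0.0017  0.0011 -0.0016] q [-32.  47.  64.  -0.  68. -30.]
```

```bash
python3 -m jog '[[[1.5,-0.09,-0.2,-0.0017,0,0,6],[3,-0.09,-0.2,-0.0017,0,0,6],[4.2,-0.09,-0.2,-0.0017,0,0,6],[4.75,-0.09,-0.2,-0.0017,0,0,6],[4.75,-0.09,-0.2,-0.0017,0,0,6]]]' >/dev/null
python3 -m jog '[[[0,0,0,0,0,0,6],[0,0,0,0,0,0,4],[0,0,0,0,0,0,3],[0,0,0,0,0,0,2.2],[0,0,0,0,0,0,1]]]' 30
python3 -m jog '[[[0,0,0,0,0,0,1],[0,0,0,0,0,0,1],[0,0,0,0,0,0,1],[0,0,0,0,0,0,1]]]' 80
```

```text
clock: 15.45
position: [635.3, -259.6, 11.2]
ee_rot: [[-0.0, 0.999, -0.035], [-0.0, -0.035, -0.999], [-1.0, -0.0, 0.0]]
ft_force: [0.2, -0.8, -1.2]
finger_gap: 13.6
clock: 15.85
position: [635.4, -259.7, 11.3]
ee_rot: [[0.0, 0.999, -0.035], [-0.0, -0.035, -0.999], [-1.0, 0.0, 0.0]]
ft_force: [0.0, 0.3, 5.9]
finger_gap: 12.9
```

```bash
python3 -m jog '[[[-0.3,0,0,0,0,0,1],[-1.5,0,0,0,0,0,1],[-4.5,0,0,0,0,0,1],[-8,0,0,0,0,0,1],[-12,0,0,0,0,0,1]]]' >/dev/null
python3 -m jog '[[[-2.5,0,0,0,0,0,1],[-2.5,0,0,0,0,0,1],[-2.5,0,0,0,0,0,1],[-2.5,0,0,0,0,0,1],[-2.5,0,0,0,0,0,1]]]'
python3 - <<'E'
from h import *
goal(582.8,-1.4,150,-1.5)
E
```

```text
clock: 16.85
position: [634.7, -259.2, 153.9]
ee_rot: [[-0.003, 0.999, -0.035], [0.002, -0.035, -0.999], [-1.0, -0.003, -0.002]]
ft_force: [0.3, 0.7, -3.6]
finger_gap: 12.7
t 16.85 p [ 634.7 -259.2  153.9] F [ 0.3  0.7 -3.6] gap 12.7 shift cm [  0.45  -6.07 -25.58] turn [-0.0083 -0.0018  0.0034] q [-32.  42.  59.  -0.  79. -30.]
```

```bash
python3 -m jog '[[[0,-0.3,-1.3,-0.008,-0.002,0.003,1],[0,-0.9,-4,-0.008,-0.002,0.003,1],[0,-1.8,-7.8,-0.008,-0.002,0.003,1],[0,-2.7,-11.6,-0.008,-0.002,0.003,1],[0,-3.6,-15.2,-0.008,-0.002,0.003,1]]]' >/dev/null
python3 -m jog '[[[0,-0.9,-3.8,0,0,0,1],[0,-1.7,-7,0,0,0,1],[0,-2.2,-9,0,0,0,1],[0,-2.4,-10,0,0,0,1],[0,-2.45,-10.4,0,0,0,1]]]' >/dev/null
python3 -m jog '[[[0,0,0,0,0,0,1],[0,0,0,0,0,0,1],[0,0,0,0,0,0,1],[0,0,0,0,0,0,1]]]' >/dev/null
python3 - <<'E'
from h import *
goal(582.8,-1.4,117,-1.5)
snap('side','s5',(225,130,345,220),6)
E
```

```text
t 18.25 p [582.9  -2.4 155.5] F [-0.8 -0.4 -2.9] gap 12.6 shift cm [ 3.85 -0.02 -0.11] turn [-0.0011  0.0019 -0.0023] q [-12.  29.  82.  -0.  69. -10.]
```

View pics/s5.png

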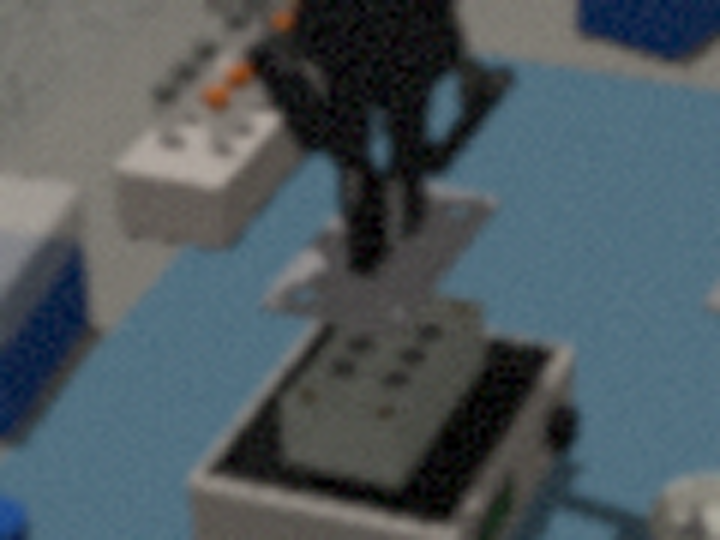

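The plate is held over the block and looks level, with near holes around (305,296) and (398,312) and block threads at (308,397) and (387,411). I'll lower it to the hover height.

```bash
python3 -m jog '[[[0.8,-0.02,-0.11,-0.001,0.0019,-0.0023,1],[1.6,-0.02,-0.11,-0.001,0.0019,-0.0023,1],[2.4,-0.02,-0.11,-0.001,0.0019,-0.0023,1],[3.2,-0.02,-0.11,-0.001,0.0019,-0.0023,1],[3.8,-0.02,-0.11,-0.001,0.0019,-0.0023,1]]]' >/dev/null
python3 -m jog '[[[0,0,0,0,0,0,1],[0,0,0,0,0,0,1],[0,0,0,0,0,0,1],[0,0,0,0,0,0,1]]]' >/dev/null
python3 - <<'E'
from h import *
goal(582.8,-1.4,116.5,-1.5)
snap('side','s6',(245,155,325,215),10)
E
```

```text
t 19.2 p [582.9  -0.8 118. ] F [ 0.6  0.3 -2.6] gap 13.0 shift cm [ 0.15 -0.01  0.06] turn [ 0.0007  0.0001 -0.0008] q [-12.  31.  84.   0.  65. -10.]
```

View pics/s6.png

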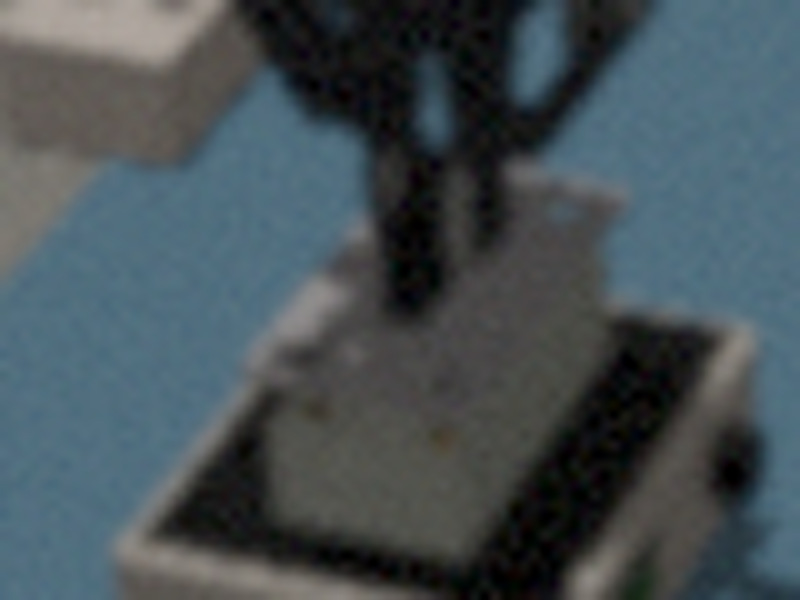

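Run:
```python
from h import *
np.set_printoptions(suppress=True,precision=1)
a=np.radians(-1.5);R=np.array([[np.cos(a),-np.sin(a)],[np.sin(a),np.cos(a)]])
def pr(c,m,z): return (proj('side',np.c_[np.array(c)+np.array(m)@R.T,np.full(len(m),z)])+.5-[245,155])*10
M=[(20,50),(20,-50),(-20,50),(-20,-50)];C=[(35,65),(35,-65),(-35,65),(-35,-65)]
c=(582.9,-.8)
print('threads pred',pr((582.8,-1.1),M,90.)); print('holes pred',pr(c,M,111.6)); print('corners pred',pr(c,C,111.6))
print('threads meas',atz('side',unz([(315,408),(443,438)],10,(245,155)),90.))
print('plate corners meas',atz('side',unz([(250,375),(628,195)],10,(245,155)),111.6))
print('hole meas',atz('side',unz([(443,380)],10,(245,155)),111.6))
D=np.load('s6.npz')['d'];x=unz([(330,320),(380,385),(560,230),(410,500)],10,(245,155));print(dep('side',x,D))
```

```text
threads pred [[310.9 414.8]
 [443.2 243.9]
 [438.4 441.9]
 [564.1 268. ]]
holes pred [[306.8 353.1]
 [440.7 184.3]
 [435.6 379.9]
 [562.7 208.1]]
corners pred [[237.2 370.2]
 [414.5 152.2]
 [464.4 418.1]
 [626.4 193. ]]
threads meas [[604.1  44.9  90. ]
 [563.3  47.3  90. ]]
plate corners meas [[614.9  64.6 111.6]
 [545.1 -63.7 111.6]]
hole meas [[562.   49.3 111.6]]
[[604.8  29.4 110.8]
 [577.5  58.4 112.3]
 [558.1 -38.5 111.2]
 [569.8  58.3  74. ]]
```

```bash
cat > rect.py <<'E'
from h import *
def cloud(tag):
    D=np.load(tag+'.npz')['d'];u,v=np.meshgrid(np.arange(235,340),np.arange(145,225));uv=np.c_[u.ravel(),v.ravel()]
    o,d=ray('side',uv);P=o+d*D[uv[:,1],uv[:,0]][:,None];return P
def rect(tag,z0,z1,hx,hy,c0):
    P=cloud(tag);a=np.radians(-1.5);R=np.array([[np.cos(a),-np.sin(a)],[np.sin(a),np.cos(a)]])
    q=P[(P[:,2]>z0)&(P[:,2]<z1)];l=(q[:,:2]-c0)@R
    k=(abs(l[:,0])<hx+12)&(abs(l[:,1])<hy+12);q=q[k];l=l[k]
    A=np.c_[l,np.ones(len(l))];f=np.linalg.lstsq(A,q[:,2],rcond=None)[0]
    # edges: per-strip extremes, median
    def edge(i,sg,strips):
        e=[]
        for s in strips:
            w=l[abs(l[:,1-i]-s)<3][:,i]
            if len(w)>5:e.append(sg*np.max(sg*w))
        return np.round(e,1)
    for n,i,sg,st_ in(('+x',0,1,[-52,-45,35,45,55]),('-x',0,-1,[-55,-45,-35,35,45]),('+y',1,1,[-20,-10,0,10,20]),('-y',1,-1,[-25,-20,20,25])):
        e=edge(i,sg,st_);print(n,e,np.median(e))
    print(tag,len(q),'slopes deg',np.round(np.degrees(f[:2]),2),'z',round(f[2],1),'std',round(float(np.std(q[:,2]-A@f)),2))
E
python3 - <<'E'
from rect import *
rect('s4',83,95,30,60,(582.5,-2)); rect('s6',106,116,35,65,(582.5,-2))
E
```

```text
+x [27.6 27.3 28.3 28.9 26.7] 27.6
-x [-31.2 -31.  -31.6 -31.8 -32.4] -31.6
+y [60.1 65.5 63.4 62.9 60.4] 62.9
-y [-60.1 -61.3 -59.7 -61. ] -60.55
s4 514 slopes deg [ 0.42 -0.43] z 89.7 std 1.99
+x [-6.4 -6.6 33.6 32.2 32.3] 32.2
-x [-35.3 -35.1 -35.5 -35.6 -35.4] -35.4
+y [66.7 65.3 66.  66.4 65.3] 66.0
-y [-63.6 -61.6  -2.2  -6.9] -34.25
s6 432 slopes deg [ 0.22 -0.15] z 111.8 std 1.67
```

```bash
python3 -m jog '[[[0.08,0,0.05,0,0,0,1],[0.16,0,0.09,0.0007,0,0,1],[0.16,0,0.09,0.0007,0,0,1],[0.16,0,0.09,0.0007,0,0,1],[0.16,0,0.09,0.0007,0,0,1]]]' >/dev/null
python3 -m jog '[[[0,0,0,0,0,0,1],[0,0,0,0,0,0,1],[0,0,0,0,0,0,1],[0,0,0,0,0,0,1],[0,0,0,0,0,0,1]]]' >/dev/null
python3 - <<'E'
from rect import *
goal(582.8,-1.6,116.3,-1.5)
snap('side','s7',(235,145,335,220),8); snap('top','t7')
rect('s7',104,114,35,65,(582.5,-2))
P=cloud('s7')
E
```

```text
t 20.25 p [582.7  -1.7 116. ] F [-0.8 -0.2 -1.9] gap 12.8 shift cm [-0.03  0.01 -0.01] turn [-0.0001 -0.     -0.0001] q [-12.  31.  84.   0.  65. -10.]
+x [-3.3 -8.2 30.5 32.9 31.9] 30.5
-x [-37.2 -35.3 -36.2 -34.3 -36.2] -36.2
+y [64.8 66.5 65.6 63.9 66. ] 65.6
-y [-63.7 -64.7   2.3 -12.3] -38.0
s7 430 slopes deg [ 0.48 -0.31] z 109.7 std 1.7
```

View pics/s7.png

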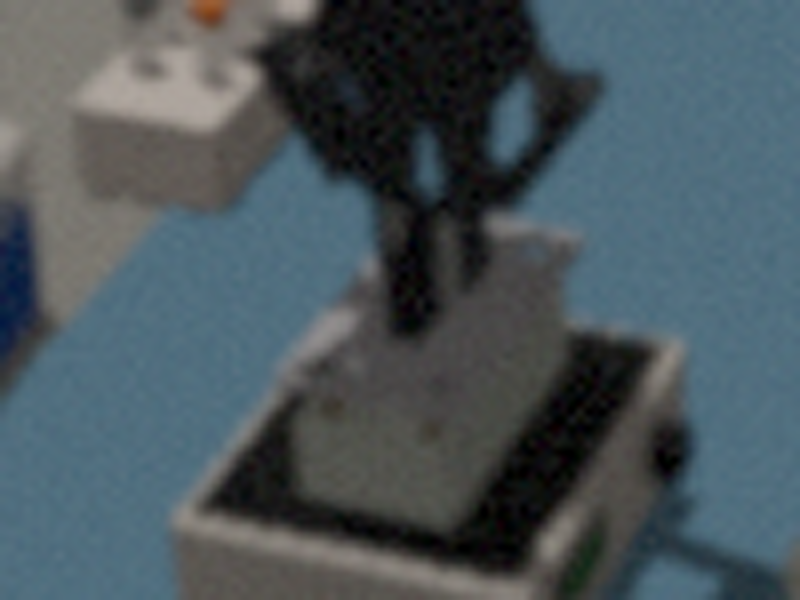

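```bash
python3 -c "
from h import *
s=get_state();print(s['clock'],s['position'],s['ft_force'],s['finger_gap'],np.abs(s['dq']).max())
robot.job_done()"
```

```text
20.35 [582.66743672  -1.62548945 116.00462357] [-0.37366176  0.2321301  -2.52179419] 12.954153847008223 0.060714680733556035
the job is handed in; nothing more can be done
```

The block is seated on both pegs of the white base, and I handed the job in at 20.4 s with the long plate held still over it.

- **Block:** I lowered it slowly; it met no resistance over the pegs and contact came at the deck height, where I pressed it to about 6 N. The top camera afterwards showed its centre at (582.8, -1.1) against (582.9, -1.6) for the pegs. Depth readings put its top face at 88 to 90 mm (90 mm nominal) and level within the noise.
- **Plate:** Its centre agrees with the block's within about 1 mm. The gap is about 15 mm: 14.7 mm from the arm pose and 15.0 mm from depth. It is level to within about 0.5°, which is the noise of that fit. The force is about 2.5 N, which is just the plate's weight, so nothing is touching.

**Checks that were limited or disagreed:**
- The wrist blocked the top camera, so I did not look straight down through the four holes. The alignment comes from the side camera and the arm pose.
- The side camera reads about 2 mm lower in y than the top camera, so I compared plate and block within the same camera.
- An early hand reading of the plate corners suggested an offset of 2 to 4 mm. The depth-edge fit did not bear this out.
- I did not re-measure the other objects. The arm and its loads were kept clear of them throughout.

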